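# Pack the spares case and snap its cover shut

## Robot

A 7-joint arm with a two-finger parallel gripper is mounted at the origin on the work surface. World frame = base frame: x ahead of the robot, y to its left, z up, the work surface at z = 0. Lengths are in mm, angles in rad, forces in N, time in s.
With the tool pointing down it reaches from about 375 to 925 mm from the base axis. Payload 3.1 kg.
Tool frame: the origin (TCP) lies at the very end of the fingers, on their centre line; the grasp point (between the pads) lies robot.grasp_offset behind it (robot.grasp_offset is the distance from the TCP to the grasp point, in mm); z points along the fingers, y is the line along which they close (so a half turn about z gives the same grasp; the last joint's range is limited). The gripper opens to 85 mm and grips with 20 to 120 N. Pads are 22 mm wide; open, the fingers measure 114 mm over their backs; the gripper's body (76 mm by 85 mm) begins 54 mm behind the grasp point. The pads swing forward as they close: fully open they stand 13 mm farther back than shut.
Start: joints at [1.078, 0.383, 0.044, 1.598, -0.018, 1.161, -0.05], TCP at [250.024, -599.992, 231.269] pointing down, gripper open.
Joint ranges: [-2.61, 2.61], [-0.41, 2.15], [-1.48, 1.57], [0, 2.5], [-1.57, 4.71], [0.05, 1.97], [-2.85, 2.85]. Speed limits (rad/s): [2.79, 2.79, 3.14, 3.14, 3.14, 3.14, 3.14].

## Interface

Orientations are given as a rotation vector (axis times angle).
In Python, from workcell import readout, cams, hand_in, spot_in, place_of, robot gives the robot as it stands.
- The arm moves only by the shell command python3 -m pendant 'ROWS'. ROWS is text: rows parted by semicolons, each of 5 numbers parted by spaces: the opening in per cent of the stroke, from 0 (shut) to 100 (fully open), then the shift along the tool's x, y, z in cm, then the turn about the tool's z in rad. In form: grip tx ty tz yaw; .... A call has 1 to 12 rows; each row shifts and turns the commanded pose from where the row before left it, along the tool's axes as they then stand; what a row does not reach is not made up. A row lasts 1/10 s, in which the tool goes at most 50 mm and 8.59 degrees, less where a joint would pass 70% of its speed; a pose out of reach is approached as far as the arm can. A call is refused whole if a number of a shift passes 5 or a number of a turn 0.15, either way. A call with a gripper value outside its range is refused whole. The fingers move at their own pace and stop on an object; the grip force is fixed at half the most. Time passes only in rows, so rows that do not move let the fingers close. It gives the time, the measured TCP pose, the force, the opening and the grip force at its end, in the units of the state.
- readout.observe(): the state, without advancing time (a new reading comes with each control period).
- cams.capture(name): name is "side" or "top"; returns (picture, depth): 400x640x3 uint8, red, green, blue; 400x640 float32, mm along the optical axis (not along the pixel's ray), 0 where there is no reading.
- cams.camera_model(name): a dict with "camera_matrix" (3x3 intrinsics, pixels), "k1" (the pictures are not rectified: a ray, as slopes to the right and down, at radius r is drawn at 1 + k1 r^2 times it, then the intrinsics apply), "rvec" (rotation vector, rad) and "tvec" (3), from world to camera coordinates, as OpenCV has them. Camera axes: x right, y down, z forward; pixel columns grow to the right and rows downward; lengths in mm; the calibration is good to about 2 mm. A picture is of the moment at which its call begins. camera_model takes no time and is no camera call.
- hand_in(): hands the job in; it is judged then, once.
Trained networks look in the newest picture that a camera, given by its name, has taken for a name from the list of things; names that differ only in an ending like _2 or _b are one class to them, and where a whole thing is asked for, a point or a joint stands for the part that bears it (a point fixed in the world has none). Each returns a list of dicts, best first, with "p" (0 to 1); they miss things now and then, are a little off and sometimes report something else, mostly with a low value. They report only what shows in the picture. A call takes as long as a camera call.
- spot_in(camera, name): "bbox" ([left, top, right, bottom] as shares, 0 to 1, of the picture: columns of its width, rows of its height, round what is visible of it).
- place_of(camera, name): "position" ([column, row] as shares, 0 to 1, of the picture: columns of its width, rows of its height: a listed point, or the origin of a listed thing).
The state is a dict: "time_s": time; "joints": joint angles; "joint_vel": joint speeds; "joint_torque": joint torques, N m; "position": TCP position; "tool_rot": TCP orientation; "wrist_force": force on the tool from outside, world axes, zero at the start; "wrist_torque": the same for the moment, N m; "opening": finger opening in mm; "finger_force": force on a finger pad.
Only numpy, scipy, OpenCV 4.12 (cv2) and the standard library are available. Lean on these libraries where they do the work, as an engineer would, in place of code of your own. Each camera call takes 0.05 s, during which the arm holds its last target. There are 200 camera calls.

## Task

Pack the spare parts that lie on the bench for the shelf: lift the loose cover off the black case and lay it on the bench beside it, then put every spare part that is there (bearing blocks, manifold blocks, machine foot) into the case. Put the cover back fully home on the case, and only then press its four snap tabs down one after the other until every one lies flat. Leave the carton, the tape and the spanner where they are.

Things in the scene. Friction and masses are not known exactly. Their poses are not given: they have to be found in the camera images.
- case: black plastic spares case, an open box fixed to the bench, 200 mm (own x) by 240 mm (own y), 70 mm high, walls and floor 4 mm thick. Origin: centre of its underside
- lid_grip (a point): centre of the grip rib on the case's loose grey cover. Rib 80 mm long (cover x), 18 thick (y), 38 high; this point is 19 mm above the cover's top face. Cover: plate 200 (x) by 240 (y), 5 mm thick, 0.3 kg, with an 8 mm deep lip below that enters the case with 3 mm play all round. Point is 94 mm above the case's underside when seated, 32 mm above the bench when laid on it. Axes: the cover's, z up
- tab_far (a joint): snap tab on the cover, in the middle of its far (cover's +x) edge: a flap 40 mm wide and 37 mm long, hinged on the cover 30 mm in from that edge, its free end reaching 7 mm past it. Value 0 = standing up (26 degrees), 0.45 rad = pressed flat on the cover, engaged. It is stiff (about 6 N straight down near its free end) and stays wherever it is left
- tab_far_press (a point): point on the top of tab_far where a thumb would press it, over the case's wall; moves with the tab. Tab standing up: about 15 mm above the cover's top face; pressed flat: 4 mm above it. Position only
- tab_left (a joint): snap tab on the cover, in the middle of its left (cover's +y) edge: a flap 40 mm wide and 37 mm long, hinged on the cover 30 mm in from that edge, its free end reaching 7 mm past it. Value 0 = standing up (26 degrees), 0.45 rad = pressed flat on the cover, engaged. It is stiff (about 6 N straight down near its free end) and stays wherever it is left
- tab_left_press (a point): point on the top of tab_left where a thumb would press it, over the case's wall; moves with the tab. Tab standing up: about 15 mm above the cover's top face; pressed flat: 4 mm above it. Position only
- tab_near (a joint): snap tab on the cover, in the middle of its near (cover's -x) edge: a flap 40 mm wide and 37 mm long, hinged on the cover 30 mm in from that edge, its free end reaching 7 mm past it. Value 0 = standing up (26 degrees), 0.45 rad = pressed flat on the cover, engaged. It is stiff (about 6 N straight down near its free end) and stays wherever it is left
- tab_near_press (a point): point on the top of tab_near where a thumb would press it, over the case's wall; moves with the tab. Tab standing up: about 15 mm above the cover's top face; pressed flat: 4 mm above it. Position only
- tab_right (a joint): snap tab on the cover, in the middle of its right (cover's -y) edge: a flap 40 mm wide and 37 mm long, hinged on the cover 30 mm in from that edge, its free end reaching 7 mm past it. Value 0 = standing up (26 degrees), 0.45 rad = pressed flat on the cover, engaged. It is stiff (about 6 N straight down near its free end) and stays wherever it is left
- tab_right_press (a point): point on the top of tab_right where a thumb would press it, over the case's wall; moves with the tab. Tab standing up: about 15 mm above the cover's top face; pressed flat: 4 mm above it. Position only
- block_a_mid (a point): pillow-block bearing of steel, foot 80 mm long (own x), 32 mm wide (own y) and 12 mm high, with a round housing 45 mm across on it, same width, 45 mm high overall; about 0.4 kg. Point: its centre, 22.5 mm above its underside. z up. May be absent
- block_b_mid (a point): pillow-block bearing of steel, foot 80 mm long (own x), 32 mm wide (own y) and 12 mm high, with a round housing 45 mm across on it, same width, 45 mm high overall; about 0.4 kg. Point: its centre, 22.5 mm above its underside. z up. May be absent
- manifold_a_mid (a point): brass manifold block: square body 62 mm long (own x), 32 mm wide (y) and 32 mm high, with a round port boss 24 mm across and 6 mm long on each end (74 mm overall) and two ports in its top; about 0.35 kg. Point: its centre, 16 mm above its underside. z up. May be absent
- manifold_b_mid (a point): brass manifold block: square body 62 mm long (own x), 32 mm wide (y) and 32 mm high, with a round port boss 24 mm across and 6 mm long on each end (74 mm overall) and two ports in its top; about 0.35 kg. Point: its centre, 16 mm above its underside. z up. May be absent
- foot_mid (a point): aluminium machine foot: base plate 74 mm (own x) by 44 mm (y), 8 mm thick, with an upright rib along its middle, 66 mm long, 10 mm thick, top 44 mm above the underside; about 0.22 kg. Point: its centre, 22 mm above its underside. z up. May be absent
- carton: bystander: closed cardboard carton, 100 x 150 x 70 mm, standing on the bench. Origin: centre of its underside
- tape: bystander: roll of orange packing tape lying flat, 100 mm across, 45 mm high. Origin: centre of its underside
- spanner: bystander: steel spanner 180 mm long lying flat on the bench. Origin: centre of its underside

How it is judged (in metres and radians):
On the way, in this order (a step that is already met when the one before it is completed fails the run):
1. the cover is off the case, lying beside it (horizontal distance between lid_grip and case above 0.15 m and height (world z) of lid_grip below 0.06 m), for 0.2 s.
2. every spare part is in the case (x of block_a_mid in the frame of case between -0.096 and 0.096 m and y of block_a_mid in the frame of case between -0.116 and 0.116 m and z of block_a_mid in the frame of case between 0 and 0.045 m and x of block_b_mid in the frame of case between -0.096 and 0.096 m and y of block_b_mid in the frame of case between -0.116 and 0.116 m and z of block_b_mid in the frame of case between 0 and 0.045 m and x of manifold_a_mid in the frame of case between -0.096 and 0.096 m and y of manifold_a_mid in the frame of case between -0.116 and 0.116 m and z of manifold_a_mid in the frame of case between 0 and 0.045 m and x of manifold_b_mid in the frame of case between -0.096 and 0.096 m and y of manifold_b_mid in the frame of case between -0.116 and 0.116 m and z of manifold_b_mid in the frame of case between 0 and 0.045 m and x of foot_mid in the frame of case between -0.096 and 0.096 m and y of foot_mid in the frame of case between -0.116 and 0.116 m and z of foot_mid in the frame of case between 0 and 0.045 m), for 0.2 s.
3. the cover is back, fully home on the case (z of lid_grip in the frame of case between 0.09 and 0.0965 m and horizontal distance between lid_grip and case below 0.008 m and angle between the x axis of lid_grip and the x axis of case, either way round below 0.08 rad and angle between lid_grip's own z axis and vertical below 0.04 rad), for 0.2 s.
4. all four snap tabs are pressed flat (all of step 3 and value of joint each of tab_far, tab_left, tab_near, tab_right above 0.38 rad), for 0.2 s.
At the end, for the whole second after the job is handed in: Every spare part present lies inside the case, below its rim; the cover is fully home on the case (within 2.5 mm of fully down, 8 mm of centred, level, edges parallel within 0.08 rad, either way round); all four tabs are pressed to at least 0.38 of 0.45 rad (all of step 2 and all of step 4); the robot touches nothing.
It fails at once if the carton is shifted by more than 30 mm (distance of carton from where it was at the start of the episode above 0.03 m).
It fails at once if the tape is shifted by more than 30 mm (distance of tape from where it was at the start of the episode above 0.03 m).
It fails at once if the spanner is shifted by more than 30 mm (distance of spanner from where it was at the start of the episode above 0.03 m).
It fails at once if a snap tab is pressed flat while the cover is off the case (horizontal distance between lid_grip and case above 0.05 m and value of joint any of tab_far, tab_left, tab_near, tab_right above 0.38 rad).
Of block_a, block_b, manifold_a, manifold_b, foot only 3 to 5 are there at a start; the rules pass over those that are not, and their reading is None.
At some moment in a run one of block_a, block_b, manifold_a, manifold_b, foot may be knocked a few centimetres aside while the robot is not near it.
Once in a run the grip may slacken for a moment while it holds something.
It also fails if it takes over 208 s, if anything falls off the work surface, if the arm or the gripper's body presses on something with over 40 N, if the wrist force passes 120 N, or if a joint passes its speed limit or range.

## Working session

There is one attempt and no reset: what is moved stays moved. The work goes in short steps, Python scripts to look and compute and a shell command to move; the robot and the scene stay as the last step left them, time stands still between calls to the robot, and variables do not carry over. Pictures are saved under pics/ and viewed, at most 14 in all, crops included, and the job is handed in when it is done.

```bash
mkdir -p pics; ls; python3 - <<'E'
from workcell import readout, cams, robot
import cv2, numpy as np
print(robot.grasp_offset, {k:np.round(v,3) for k,v in readout.observe().items()})
for n in("side","top"):
    p,d=cams.capture(n); cv2.imwrite(f"pics/{n}0.png",p[:,:,::-1]); m=cams.camera_model(n); R=cv2.Rodrigues(np.array(m["rvec"]))[0]
    print(n,m["camera_matrix"],m["k1"],-R.T@np.array(m["tvec"]).ravel(), R[2])
E
```

```text
pics
18.700000000000003 {'time_s': np.float64(0.0), 'joints': array([ 1.078,  0.384,  0.044,  1.6  , -0.018,  1.161, -0.05 ]), 'joint_vel': array([-0.001, -0.002,  0.   ,  0.   ,  0.001, -0.001,  0.001]), 'joint_torque': array([-0.0000e+00, -4.3346e+01,  1.0250e+00, -2.4951e+01,  1.1000e-02,
        1.1000e-02, -0.0000e+00]), 'position': array([ 249.621, -599.114,  229.85 ]), 'tool_rot': array([-3.078e+00, -6.160e-01,  1.000e-03]), 'wrist_force': array([ 0.099, -0.137, -0.068]), 'wrist_torque': array([0.022, 0.001, 0.072]), 'finger_force': np.float64(0.0), 'opening': np.float64(85.415)}
side [[364.87616806   0.         313.75066356]
 [  0.         364.87616806 206.72442897]
 [  0.           0.           1.        ]] 0.02750316837445471 [ 94.93233808 566.99157091 717.09696872] [ 0.50875629 -0.58683067 -0.62991809]
top [[455.61539499   0.         325.53554966]
 [  0.         455.61539499 199.52562741]
 [  0.           0.           1.        ]] -0.12414589332275508 [ 447.58153937  -22.069837   1213.75885732] [ 0.12920793 -0.00696063 -0.99159309]
```

View pics/top0.png

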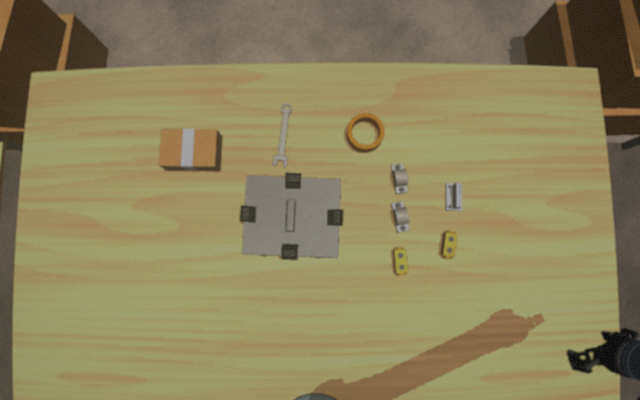

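View pics/side0.png

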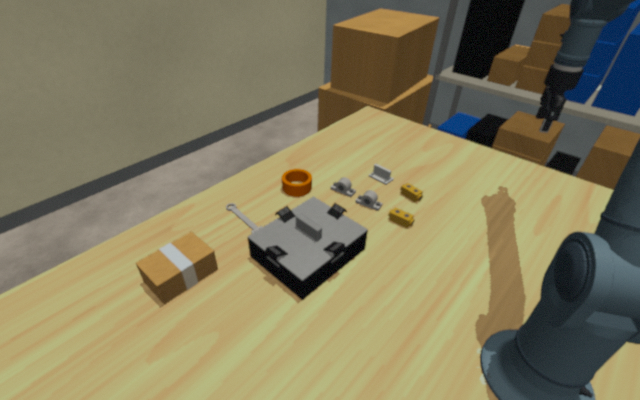

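```bash
cat > h.py <<'E'
import cv2, numpy as np
from workcell import readout, cams, spot_in, place_of, robot
def cal(n):
    m=cams.camera_model(n); R=cv2.Rodrigues(np.array(m["rvec"]))[0]
    return np.array(m["camera_matrix"]),m["k1"],R,np.array(m["tvec"]).ravel()
def rays(n,px):
    K,k1,R,t=cal(n)
    s=cv2.undistortPoints(np.float64(px).reshape(-1,1,2),K,np.array([k1,0,0,0.]))[:,0]
    return np.c_[s,np.ones(len(s))]
def on_plane(n,px,z):
    K,k1,R,t=cal(n); d=rays(n,px)@R; c=-R.T@t
    return c+d*((z-c[2])/d[:,2])[:,None]
def cloud(n,d):
    K,k1,R,t=cal(n); v,u=np.indices(d.shape)
    P=rays(n,np.c_[u.ravel(),v.ravel()]+0.)*d.reshape(-1,1)
    return ((P-t)@R).reshape(*d.shape,3)
def pl(n,name,z):
    return [(round(r["p"],2),np.round(on_plane(n,np.array(r["position"])*[640,400],z)[0],1)) for r in place_of(n,name)]
def blobs(n,zmin,zmax=130,box=(300,800,-450,250),amin=25):
    p,d=cams.capture(n); W=cloud(n,d)
    M=(d>0)&(W[...,2]>zmin)&(W[...,2]<zmax)&(W[...,0]>box[0])&(W[...,0]<box[1])&(W[...,1]>box[2])&(W[...,1]<box[3])
    k,L,st,ce=cv2.connectedComponentsWithStats(M.astype(np.uint8))
    for i in range(1,k):
        if st[i,4]<amin: continue
        Q=W[L==i]; r=cv2.minAreaRect(Q[:,:2].astype(np.float32)); b=cv2.boxPoints(r)
        e=b[1]-b[0],b[2]-b[1]; l=max(e,key=np.linalg.norm)
        print("px",np.round(ce[i]),"n",st[i,4],"c",np.round(r[0],1),"size",np.round(r[1],1),"long axis deg",round(np.degrees(np.arctan2(l[1],l[0]))%180,1),"zmax",np.round(np.percentile(Q[:,2],95),1))
    return p,d,W
def st():
    s=readout.observe(); R=cv2.Rodrigues(np.array(s["tool_rot"],float))[0]
    print("t",round(s["time_s"],2),"pos",np.round(s["position"],1),"toolx deg",round(np.degrees(np.arctan2(R[1,0],R[0,0])),1),"tooly deg",round(np.degrees(np.arctan2(R[1,1],R[0,1])),1),"q",np.round(s["joints"],2),"F",np.round(s["wrist_force"],1),"open",round(s["opening"],1),round(s["finger_force"],1))
    return s,R
E
python3 - <<'E'
from h import *
p,d,W=blobs("top",6); print("lid"); blobs("top",92)
st()
for n,z in [("lid_grip",94),("case",0),("block_a_mid",22),("manifold_a_mid",16),("foot_mid",22),("tab_far_press",90),("tab_left_press",90),("tab_near_press",90),("tab_right_press",90),("tape",0),("spanner",0),("carton",0)]: print(n,pl("top",n,z))
E
```

```text
px [365. 140.] n 426 c [ 766.5 -136. ] size [102.1  65.9] long axis deg 89.4 zmax 48.2
px [281. 150.] n 213 c [748.7  89.6] size [ 38.2 102.1] long axis deg 175.2 zmax 11.5
px [400. 178.] n 396 c [ 661.5 -229.2] size [80.8 33.7] long axis deg 8.7 zmax 45.4
px [291. 216.] n 7839 c [555.9  64.5] size [273.2 218.4] long axis deg 85.1 zmax 93.8
px [454. 196.] n 407 c [ 610.6 -376.3] size [42.7 75.4] long axis deg 177.5 zmax 45.2
px [401. 216.] n 410 c [ 558.2 -229.2] size [80.2 35.4] long axis deg 9.9 zmax 45.2
px [449. 244.] n 368 c [ 481.5 -355. ] size [34.4 72.5] long axis deg 170.6 zmax 35.4
px [400. 261.] n 360 c [ 438.3 -224.4] size [76.3 33. ] long axis deg 4.0 zmax 35.6
lid
px [293. 175.] n 52 c [653.3  52.3] size [38.6 12.7] long axis deg 84.9 zmax 97.0
px [290. 215.] n 260 c [555.8  56.5] size [18.4 80.3] long axis deg 177.1 zmax 116.4
px [242. 213.] n 52 c [561.1 174. ] size [14.4 39.8] long axis deg 177.0 zmax 96.5
px [339. 217.] n 57 c [551.2 -60.4] size [14.9 37.3] long axis deg 179.4 zmax 97.0
px [288. 255.] n 61 c [457.4  61.8] size [37.  14.6] long axis deg 89.7 zmax 97.1
t 0.2 pos [ 249.8 -599.4  230.4] toolx deg 22.6 tooly deg -67.4 q [ 1.08  0.38  0.04  1.6  -0.02  1.16 -0.05] F [-0.2 -0.2 -0.8] open 85.6 0.0
lid_grip [(0.62, array([551.6,  53.7,  94. ])), (0.19, array([542.7, -60.1,  94. ]))]
case [(0.33, array([570.6, 185.5,   0. ]))]
block_a_mid [(0.69, array([ 656.7, -223.2,   22. ]))]
manifold_a_mid [(0.62, array([ 448.4, -224.7,   16. ]))]
foot_mid [(0.76, array([ 610.5, -377.3,   22. ]))]
tab_far_press [(0.66, array([650. ,  50.8,  90. ]))]
tab_left_press [(0.47, array([562.5, 173.7,  90. ]))]
tab_near_press [(0.59, array([464.9,  65.9,  90. ]))]
tab_right_press [(0.49, array([546. , -53.7,  90. ]))]
tape [(0.85, array([ 786.4, -141.9,    0. ]))]
spanner [(0.57, array([776.7,  83.1,   0. ]))]
carton [(0.85, array([737.8, 321. ,   0. ]))]
```

```bash
cat >> h.py <<'E'
def go(x,y,z,deg=None):
    """total shift in tool cm (made before the turn) and turn in rad that lead to TCP x,y,z, tool x at deg"""
    s,R=st(); d=R.T@(np.array([x,y,z])-s["position"])/10
    a=np.degrees(np.arctan2(R[1,0],R[0,0])); w=0 if deg is None else -np.radians((deg-a+90)%180-90)
    n=int(np.ceil(max(np.linalg.norm(d)/4.8,1)))
    print("total",np.round(d,2),"n",n,"each",np.round(d/n,2),"turn",round(w,3),"n",int(np.ceil(abs(w)/.14)))
E
python3 -c "
from h import *
go(555.6,56.8,200,-2.7)"
```

```text
t 0.8 pos [ 250.  -600.   231.3] toolx deg 22.6 tooly deg -67.4 q [ 1.08  0.38  0.04  1.6  -0.02  1.16 -0.05] F [-0.4  0.2 -0.1] open 85.8 0.0
total [ 53.47 -48.87   3.13] n 16 each [ 3.34 -3.05  0.2 ] turn 0.442 n 4
```

```bash
python3 -m pendant '100 3.3 -3 0.2 0;100 3.3 -3 0.2 0;100 3.3 -3 0.2 0;100 3.3 -3 0.2 0;100 3.3 -3 0.2 0;100 3.3 -3 0.2 0;100 3.3 -3 0.2 0;100 3.3 -3 0.2 0;100 3.3 -3 0.2 0;100 3.3 -3 0.2 0;100 3.3 -3 0.2 0;100 3.3 -3 0.2 0'
python3 -m pendant '100 3.3 -3 0.2 0;100 3.3 -3 0.2 0;100 3.3 -3 0.2 0;100 3.3 -3 0.2 0;100 0 0 0 0.11;100 0 0 0 0.11;100 0 0 0 0.11;100 0 0 0 0.11;100 0 0 0 0;100 0 0 0 0'
python3 -c "
from h import *
go(555.6,56.8,200,-2.7)"
```

```text
time_s: 2.0
position: [477.7, -113.8, 207.7]
tool_rot: [3.08, 0.616, 0.002]
wrist_force: [1.3, -0.5, 0.3]
opening: 85.5
finger_force: 0.0
time_s: 3.0
position: [552.8, 46.1, 199.4]
tool_rot: [3.141, -0.068, 0.0]
wrist_force: [-0.2, 0.2, 0.3]
opening: 85.6
finger_force: 0.0
t 3.0 pos [552.8  46.1 199.4] toolx deg -2.5 tooly deg -92.5 q [ 0.18  0.26 -0.39  1.84  0.11  1.05 -1.87] F [-0.2  0.2  0.3] open 85.6 0.0
total [ 0.23 -1.08 -0.06] n 1 each [ 0.23 -1.08 -0.06] turn 0.004 n 1
```

```bash
python3 -m pendant '100 0.2 -1.1 2 0;100 0 0 4 0;100 0 0 3 0;100 0 0 2 0;100 0 0 1 0;100 0 0 0 0;10 0 0 0 0;0 0 0 0 0;0 0 0 0 0;0 0 0 0 0;0 0 0 0 0;0 0 0 0 0'
python3 -c "
from h import *
st()"
```

```text
time_s: 4.2
position: [556.1, 56.7, 80.2]
tool_rot: [3.14, -0.071, 0.002]
wrist_force: [-1.1, -1.0, 4.9]
opening: 17.0
finger_force: 59.6
t 4.2 pos [556.1  56.7  80.2] toolx deg -2.6 tooly deg -92.6 q [ 0.13  0.43 -0.36  1.92  0.2   0.83 -1.96] F [-1.1 -1.   4.9] open 17.0 59.6
```

```bash
python3 -m pendant '0 0 0 -1 0;0 0 0 -2 0;0 0 0 -3 0;0 0 0 -3 0;0 -0.2 -3 0 0;0 -0.2 -4 0 0;0 -0.2 -4 0 0;0 -0.2 -4 0 0;0 -0.2 -4 0 0;0 -0.2 -4 0 0;0 -0.2 -3.8 0 0;0 0 0 0 0'
python3 -c "
from h import *
st(); p,d=cams.capture('top'); cv2.imwrite('pics/a.png',p[:,:,::-1]); p2,_=cams.capture('side'); cv2.imwrite('pics/b.png',p2[:,:,::-1])"
```

```text
time_s: 5.4
position: [548.7, 335.2, 169.1]
tool_rot: [-3.134, 0.053, 0.006]
wrist_force: [-1.2, 0.7, -2.8]
opening: 17.1
finger_force: 59.3
t 5.4 pos [548.7 335.2 169.1] toolx deg -1.9 tooly deg -91.9 q [-0.24  0.47 -0.48  1.65  0.23  1.07 -2.39] F [-1.2  0.7 -2.8] open 17.1 59.3
```

View pics/b.png

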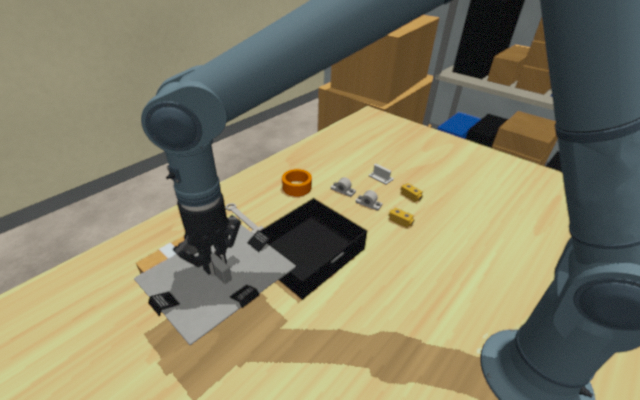

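```bash
python3 -m pendant '0 0 0 4 0;0 0 0 4 0;0 0 0 3 0;0 0 0 2 0;0 0 0 1 0;0 0 0 0.6 0;0 0 0 0.3 0;0 0 0 0 0;0 0 0 0 0'
python3 -c "
from h import *
st()"
```

```text
time_s: 6.4
position: [554.3, 326.0, 21.7]
tool_rot: [-3.14, 0.071, -0.003]
wrist_force: [0.7, -0.5, -2.9]
opening: 17.1
finger_force: 59.2
t 6.4 pos [554.3 326.   21.7] toolx deg -2.6 tooly deg -92.6 q [-0.28  0.65 -0.41  1.73  0.33  0.83 -2.46] F [ 0.7 -0.5 -2.9] open 17.1 59.2
```

```bash
python3 -m pendant '0 0 0 0.3 0;0 0 0 0.1 0;0 0 0 0 0;40 0 0 0 0;100 0 0 0 0;100 0 0 0 0;100 0 0 0 0;100 0 0 -3 0;100 0 0 -4.5 0;100 0 0 -4.5 0;100 0 0 -4.5 0;100 0 0 0 0'
python3 -c "
from h import *
st()
p,d,W=blobs('top',6,box=(380,800,-450,450))
print(pl('top','case',0),pl('top','lid_grip',32))
go(610.6,-376.3,150,-2.5)"
```

```text
time_s: 7.6
position: [557.9, 329.2, 190.1]
tool_rot: [-3.132, 0.071, -0.021]
wrist_force: [-0.3, 0.9, 0.2]
opening: 85.3
finger_force: 0.0
t 7.6 pos [557.9 329.2 190.1] toolx deg -2.6 tooly deg -92.6 q [-0.23  0.45 -0.48  1.63  0.23  1.1  -2.38] F [-0.3  0.9  0.2] open 85.3 0.0
px [365. 140.] n 415 c [ 766.7 -137.9] size [ 65.7 100.4] long axis deg 90.2 zmax 48.1
px [190. 149.] n 2541 c [736.6 328.2] size [152.6 102.3] long axis deg 89.3 zmax 73.6
px [282. 141.] n 97 c [764.9  87.2] size [16.3 70.3] long axis deg 173.6 zmax 11.5
px [279. 158.] n 77 c [719.8  94.6] size [28.  42.6] long axis deg 107.3 zmax 12.4
px [400. 178.] n 398 c [ 661.6 -229.9] size [80.1 35. ] long axis deg 9.2 zmax 46.1
px [285. 209.] n 1515 c [554.4  57.2] size [245.3 205.5] long axis deg 87.8 zmax 72.7
px [201. 219.] n 5191 c [555.3 319.1] size [220.1 242.6] long axis deg 92.9 zmax 31.5
px [454. 196.] n 389 c [ 610.6 -376.2] size [43.1 74.4] long axis deg 177.3 zmax 46.4
px [295. 191.] n 33 c [628.7  51.3] size [18.9 49. ] long axis deg 93.6 zmax 8.8
px [401. 216.] n 407 c [ 558.7 -228.2] size [81.4 33.6] long axis deg 10.7 zmax 46.2
px [261. 214.] n 29 c [563.3 138.2] size [24.6 25.6] long axis deg 103.7 zmax 8.7
px [297. 235.] n 27 c [510.1  42.5] size [28.2 18.7] long axis deg 44.8 zmax 9.5
px [449. 244.] n 369 c [ 481.3 -354.7] size [33.5 71.9] long axis deg 169.8 zmax 35.7
px [279. 243.] n 42 c [487.3  95.1] size [25.2 40.7] long axis deg 161.5 zmax 10.0
px [400. 261.] n 359 c [ 440.2 -224.2] size [77.4 32.5] long axis deg 4.3 zmax 35.8
[(0.95, array([554.1,  63.5,   0. ]))] [(0.77, array([560.4, 327.9,  32. ]))]
t 7.75 pos [553.1 325.2 181.1] toolx deg -2.6 tooly deg -92.6 q [-0.23  0.46 -0.47  1.64  0.23  1.09 -2.38] F [ 0.5 -0.6 -1.2] open 85.5 0.0
total [ 8.91 69.81  3.13] n 15 each [0.59 4.65 0.21] turn -0.002 n 1
```

```bash
python3 -m pendant '100 0.6 4.65 0 0;100 0.6 4.65 0 0;100 0.6 4.65 0 0;100 0.6 4.65 0 0;100 0.6 4.65 0 0;100 0.6 4.65 0 0;100 0.6 4.65 0 0;100 0.6 4.65 0 0;100 0.6 4.65 0 0;100 0.6 4.65 0 0;100 0.6 4.65 0.2 0;100 0.6 4.65 0.2 0'
python3 -m pendant '100 0.6 4.65 0.4 0;100 0.6 4.65 0.4 0;100 0.5 4.65 0.4 0;100 0 0 0 0;100 0 0 0 0;100 0 0 0 0'
python3 -c "
from h import *
go(610.6,-376.3,14,-2.5)"
```

```text
time_s: 8.95
position: [598.2, -236.7, 174.3]
tool_rot: [-3.139, 0.071, 0.007]
wrist_force: [1.1, -0.4, -0.0]
opening: 85.4
finger_force: 0.0
time_s: 9.55
position: [610.3, -372.9, 163.0]
tool_rot: [-3.138, 0.068, 0.004]
wrist_force: [-0.3, 0.4, 0.0]
opening: 85.5
finger_force: 0.0
t 9.55 pos [ 610.3 -372.9  163. ] toolx deg -2.5 tooly deg -92.5 q [ 0.64  0.58 -0.22  1.46  0.13  1.12 -1.21] F [-0.3  0.4  0. ] open 85.5 0.0
total [ 0.08  0.38 14.9 ] n 4 each [0.02 0.1  3.73] turn 0.0 n 1
```

```bash
python3 -m pendant '100 0.1 0.4 4 0;100 0 0 4.5 0;100 0 0 3.5 0;100 0 0 2 0;100 0 0 0.8 0;100 0 0 0 0;30 0 0 0 0;0 0 0 0 0;0 0 0 0 0;0 0 0 0 0;0 0 0 0 0;0 0 0 0 0'
python3 -m pendant '0 0 0 0 0;0 0 0 -1 0;0 0 0 -3 0;0 0 0 -4.5 0;0 0 0 -4 0;0 0 0 0 0'
python3 -c "
from h import *
go(606.5,124.9,140,-2.5)"
```

```text
time_s: 10.75
position: [612.1, -379.7, 18.0]
tool_rot: [3.14, -0.071, 0.002]
wrist_force: [0.2, 0.7, 3.3]
opening: 8.7
finger_force: 61.0
time_s: 11.35
position: [616.3, -381.8, 150.9]
tool_rot: [3.134, -0.071, 0.02]
wrist_force: [1.1, -0.6, -0.7]
opening: 8.8
finger_force: 60.3
t 11.35 pos [ 616.3 -381.8  150.9] toolx deg -2.6 tooly deg -92.6 q [ 0.65  0.6  -0.21  1.46  0.14  1.08 -1.21] F [ 1.1 -0.6 -0.7] open 8.8 60.3
total [ -3.29 -50.58   0.73] n 11 each [-0.3  -4.6   0.07] turn -0.002 n 1
```

```bash
python3 -m pendant '0 -0.3 -4.6 0 0;0 -0.3 -4.6 0 0;0 -0.3 -4.6 0 0;0 -0.3 -4.6 0 0;0 -0.3 -4.6 0 0;0 -0.3 -4.6 0 0;0 -0.3 -4.6 0 0;0 -0.3 -4.6 0 0;0 -0.3 -4.6 0 0;0 -0.2 -4.6 0 0;0 -0.2 -4.2 0 0;0 0 0 0 0'
python3 -m pendant '0 0 0 0 0;0 0 0 0 0'
python3 -c "
from h import *
go(606.5,124.9,23,-2.5)"
```

```text
time_s: 12.55
position: [600.3, 135.2, 141.8]
tool_rot: [-3.134, 0.049, 0.004]
wrist_force: [-0.8, 1.5, -1.9]
opening: 8.9
finger_force: 64.0
time_s: 12.75
position: [602.7, 121.3, 141.2]
tool_rot: [3.139, -0.074, -0.003]
wrist_force: [-0.4, 0.6, -2.5]
opening: 8.9
finger_force: 64.0
t 12.75 pos [602.7 121.3 141.2] toolx deg -2.7 tooly deg -92.7 q [ 0.03  0.44 -0.37  1.74  0.19  0.99 -2.03] F [-0.4  0.6 -2.5] open 8.9 64.0
total [ 0.39 -0.41 11.82] n 3 each [ 0.13 -0.14  3.94] turn -0.003 n 1
```

```bash
python3 -m pendant '0 0.4 -0.4 3 0;0 0 0 4 0;0 0 0 3 0;0 0 0 1.2 0;0 0 0 0.6 0;0 0 0 0 0;0 0 0 0 0;40 0 0 0 0;40 0 0 0 0;40 0 0 0 0;40 0 0 0 0'
python3 -c "
from h import *
st()"
python3 -m pendant '40 0 0 -2 0;40 0 0 -4 0;100 0 0 -4 0;100 0 0 -4 0;100 0 0 0 0'
python3 -c "
from h import *
go(661.5,-229.5,140,9)"
```

```text
time_s: 13.85
position: [608.9, 127.8, 25.8]
tool_rot: [-3.14, 0.071, -0.005]
wrist_force: [0.3, -0.7, 3.4]
opening: 34.4
finger_force: 1.5
t 13.85 pos [608.9 127.8  25.8] toolx deg -2.6 tooly deg -92.6 q [-0.01  0.6  -0.33  1.78  0.26  0.8  -2.09] F [ 0.3 -0.7  3.4] open 34.4 1.5
time_s: 14.35
position: [612.5, 129.1, 172.0]
tool_rot: [-3.137, 0.071, -0.021]
wrist_force: [0.4, 0.4, 0.1]
opening: 76.1
finger_force: 0.0
t 14.35 pos [612.5 129.1 172. ] toolx deg -2.6 tooly deg -92.6 q [ 0.03  0.42 -0.38  1.71  0.18  1.04 -2.02] F [0.4 0.4 0.1] open 76.1 0.0
total [ 6.47 35.61  3.15] n 8 each [0.81 4.45 0.39] turn -0.202 n 2
```

```bash
python3 -m pendant '100 0.8 4.45 0.2 0;100 0.8 4.45 0.2 0;100 0.8 4.45 0.3 0;100 0.8 4.45 0.3 0;100 0.8 4.45 0.3 0;100 0.8 4.45 0.3 0;100 0.8 4.45 0.3 0;100 0.8 4.45 0.3 0;100 0 0 0 -0.1;100 0 0 0 -0.1;100 0 0 0 0;100 0 0 0 0'
python3 -c "
from h import *
st()
blobs('top',15,60,box=(400,700,-400,-180))
go(661.5,-229.5,9,9)"
```

```text
time_s: 15.55
position: [655.1, -230.6, 141.7]
tool_rot: [-3.132, -0.241, 0.001]
wrist_force: [-0.3, 0.1, 0.5]
opening: 85.6
finger_force: 0.0
t 15.55 pos [ 655.1 -230.6  141.7] toolx deg 8.8 tooly deg -81.2 q [ 0.49  0.57 -0.3   1.54  0.18  1.06 -1.26] F [-0.3  0.1  0.5] open 85.6 0.0
px [401. 181.] n 186 c [ 645.9 -231.1] size [43.3 34.7] long axis deg 4.5 zmax 46.7
px [401. 216.] n 290 c [ 557.3 -228.4] size [78.4 33.6] long axis deg 12.8 zmax 46.2
px [400. 261.] n 346 c [ 440.2 -224.5] size [72.7 32.8] long axis deg 4.9 zmax 35.9
t 15.6 pos [ 655.2 -230.4  141.9] toolx deg 8.8 tooly deg -81.2 q [ 0.49  0.57 -0.3   1.54  0.18  1.06 -1.26] F [ 0.2 -0.5  0.8] open 85.3 0.0
total [6.400e-01 1.000e-02 1.329e+01] n 3 each [0.21 0.   4.43] turn -0.003 n 1
```

```bash
python3 -m pendant '100 0.6 0 4 0;100 0 0 4 0;100 0 0 3 0;100 0 0 1.6 0;100 0 0 0.7 0;100 0 0 0 0;30 0 0 0 0;0 0 0 0 0;0 0 0 0 0;0 0 0 0 0;0 0 0 0 0;0 0 0 0 0'
python3 -m pendant '0 0 0 0 0;0 0 0 -1 0;0 0 0 -3 0;0 0 0 -4.5 0;0 0 0 -4 0;0 0 0 0 0;0 0 0 0 0'
python3 -c "
from h import *
go(603.5,54.9,140,-2.5)"
```

```text
time_s: 16.8
position: [662.5, -230.6, 10.8]
tool_rot: [3.131, 0.243, 0.004]
wrist_force: [-1.5, 0.4, 4.7]
opening: 31.5
finger_force: 61.6
time_s: 17.5
position: [661.2, -230.4, 135.1]
tool_rot: [3.132, 0.243, 0.001]
wrist_force: [0.2, -1.3, -3.3]
opening: 31.5
finger_force: 60.9
t 17.5 pos [ 661.2 -230.4  135.1] toolx deg 8.9 tooly deg -81.1 q [ 0.49  0.58 -0.29  1.53  0.18  1.06 -1.27] F [ 0.2 -1.3 -3.3] open 31.5 60.9
total [ -1.31 -29.08  -0.51] n 7 each [-0.19 -4.15 -0.07] turn 0.198 n 2
```

```bash
python3 -m pendant '0 -0.2 -4.15 0 0;0 -0.2 -4.15 0 0;0 -0.2 -4.15 0 0;0 -0.2 -4.15 0 0;0 -0.2 -4.15 0 0;0 -0.2 -4.15 0 0;0 -0.1 -4.15 0 0;0 0 0 0 0.1;0 0 0 0 0.1;0 0 0 0 0;0 0 0 0 0'
python3 -c "
from h import *
go(603.5,54.9,16,-2.5)"
```

```text
time_s: 18.6
position: [601.7, 53.9, 131.9]
tool_rot: [3.14, -0.068, -0.007]
wrist_force: [-0.2, -0.1, -2.9]
opening: 31.4
finger_force: 60.7
t 18.6 pos [601.7  53.9 131.9] toolx deg -2.5 tooly deg -92.5 q [ 0.13  0.43 -0.35  1.78  0.17  0.97 -1.91] F [-0.2 -0.1 -2.9] open 31.4 60.7
total [ 0.23 -0.12 11.59] n 3 each [ 0.08 -0.04  3.86] turn 0.0 n 1
```

```bash
python3 -m pendant '0 0.2 -0.1 3 0;0 0 0 4 0;0 0 0 2.8 0;0 0 0 1.2 0;0 0 0 0.5 0;0 0 0 0 0;0 0 0 0 0;52 0 0 0 0;52 0 0 0 0;52 0 0 0 0'
python3 -c "
from h import *
st()"
python3 -m pendant '52 0 0 -2 0;52 0 0 -4 0;100 0 0 -4 0;100 0 0 -2.5 0;100 0 0 0 0;100 0 0 0 0'
python3 -c "
from h import *
go(558.3,-228.8,140,10)"
```

```text
time_s: 19.6
position: [607.1, 55.8, 20.8]
tool_rot: [-3.14, 0.071, -0.005]
wrist_force: [-0.5, 0.4, 0.7]
opening: 44.1
finger_force: 0.0
t 19.6 pos [607.1  55.8  20.8] toolx deg -2.6 tooly deg -92.6 q [ 0.09  0.59 -0.31  1.82  0.25  0.77 -1.96] F [-0.5  0.4  0.7] open 44.1 0.0
time_s: 20.2
position: [606.3, 55.7, 145.5]
tool_rot: [-3.141, 0.071, -0.004]
wrist_force: [-0.4, 0.1, 0.1]
opening: 85.4
finger_force: 0.0
t 20.2 pos [606.3  55.7 145.5] toolx deg -2.6 tooly deg -92.6 q [ 0.13  0.42 -0.35  1.76  0.17  0.99 -1.91] F [-0.4  0.1  0.1] open 85.4 0.0
total [-3.51 28.63  0.54] n 7 each [-0.5   4.09  0.08] turn -0.22 n 2
```

```bash
python3 -m pendant '100 -0.5 4.1 0 0;100 -0.5 4.1 0 0;100 -0.5 4.1 0 0;100 -0.5 4.1 0 0;100 -0.5 4.1 0 0;100 -0.5 4.1 0 0;100 -0.5 4.1 0 0;100 0 0 0 -0.11;100 0 0 0 -0.11;100 0 0 0 0;100 0 0 0 0'
python3 -c "
from h import *
go(558.3,-228.8,9,10)"
```

```text
time_s: 21.3
position: [556.8, -228.9, 142.8]
tool_rot: [-3.128, -0.271, 0.004]
wrist_force: [-0.1, 0.2, 0.3]
opening: 85.7
finger_force: 0.0
t 21.3 pos [ 556.8 -228.9  142.8] toolx deg 9.9 tooly deg -80.1 q [ 0.56  0.41 -0.29  1.78  0.14  0.98 -1.18] F [-0.1  0.2  0.3] open 85.7 0.0
total [ 0.18  0.04 13.38] n 3 each [0.06 0.01 4.46] turn -0.001 n 1
```

```bash
python3 -m pendant '100 0.2 0 4 0;100 0 0 4 0;100 0 0 3 0;100 0 0 1.6 0;100 0 0 0.8 0;100 0 0 0 0;30 0 0 0 0;0 0 0 0 0;0 0 0 0 0;0 0 0 0 0;0 0 0 0 0;0 0 0 0 0'
python3 -m pendant '0 0 0 0 0;0 0 0 -1 0;0 0 0 -3 0;0 0 0 -4.5 0;0 0 0 -4 0;0 0 0 0 0;0 0 0 0 0'
python3 -c "
from h import *
go(600.4,-15.0,140,-2.5)"
```

```text
time_s: 22.5
position: [560.9, -229.3, 11.7]
tool_rot: [3.129, 0.274, 0.003]
wrist_force: [-1.7, 0.8, 5.0]
opening: 31.2
finger_force: 62.2
time_s: 23.2
position: [559.1, -229.3, 135.3]
tool_rot: [3.129, 0.274, -0.001]
wrist_force: [-0.9, 0.5, -5.6]
opening: 30.9
finger_force: 61.1
t 23.2 pos [ 559.1 -229.3  135.3] toolx deg 10.0 tooly deg -80.0 q [ 0.56  0.42 -0.29  1.78  0.14  0.97 -1.19] F [-0.9  0.5 -5.6] open 30.9 61.1
total [  7.79 -20.38  -0.47] n 5 each [ 1.56 -4.08 -0.09] turn 0.218 n 2
```

```bash
python3 -m pendant '0 1.55 -4.1 0 0;0 1.55 -4.1 0 0;0 1.55 -4.1 0 0;0 1.55 -4.1 0 0;0 1.55 -4.1 0 0;0 0 0 0 0.11;0 0 0 0 0.11;0 0 0 0 0;0 0 0 0 0;0 0 0 0 0'
python3 -c "
from h import *
go(600.4,-15,16,-2.5)"
```

```text
time_s: 24.2
position: [599.1, -14.5, 133.7]
tool_rot: [3.141, -0.07, -0.005]
wrist_force: [-0.2, -0.2, -5.2]
opening: 31.2
finger_force: 61.3
t 24.2 pos [599.1 -14.5 133.7] toolx deg -2.6 tooly deg -92.6 q [ 0.22  0.42 -0.33  1.79  0.16  0.96 -1.78] F [-0.2 -0.2 -5.2] open 31.2 61.3
total [ 0.17  0.04 11.77] n 3 each [0.06 0.01 3.92] turn -0.001 n 1
```

```bash
python3 -m pendant '0 0.2 0 3 0;0 0 0 4 0;0 0 0 2.8 0;0 0 0 1.2 0;0 0 0 0.8 0;0 0 0 0 0;0 0 0 0 0;52 0 0 0 0;52 0 0 0 0;52 0 0 0 0'
python3 -m pendant '52 0 0 -2 0;52 0 0 -4 0;100 0 0 -4 0;100 0 0 -2.5 0;100 0 0 0 0;100 0 0 0 0'
python3 -c "
from h import *
blobs('top',12,60,box=(400,700,-420,-160))
go(439.8,-224.3,140,4.2)"
```

```text
time_s: 25.2
position: [605.3, -9.5, 20.5]
tool_rot: [-3.136, 0.066, -0.01]
wrist_force: [-0.9, 4.7, -1.2]
opening: 44.4
finger_force: 0.0
time_s: 25.8
position: [604.6, -14.2, 145.7]
tool_rot: [3.14, -0.071, 0.01]
wrist_force: [-0.1, -1.3, -0.4]
opening: 85.2
finger_force: 0.0
px [449. 244.] n 358 c [ 481.2 -355.3] size [34.7 71.8] long axis deg 171.4 zmax 35.7
px [400. 261.] n 353 c [ 440.2 -224.6] size [73.  32.8] long axis deg 4.8 zmax 35.6
t 25.85 pos [603.1 -14.2 143.8] toolx deg -2.6 tooly deg -92.6 q [ 0.23  0.41 -0.33  1.78  0.16  0.98 -1.78] F [ 0.3 -0.7  0.1] open 85.3 0.0
total [-15.36  21.73   0.35] n 6 each [-2.56  3.62  0.06] turn -0.119 n 1
```

```bash
python3 -m pendant '100 -2.55 3.6 0 0;100 -2.55 3.6 0 0;100 -2.55 3.6 0 0;100 -2.55 3.6 0 0;100 -2.55 3.6 0 0;100 -2.55 3.6 0 0;100 0 0 0 -0.12;100 0 0 0 0;100 0 0 0 0;100 0 0 0 0'
python3 -c "
from h import *
p,d=cams.capture('top'); cv2.imwrite('pics/c.png',cv2.resize(p[150:280,180:440,::-1],None,fx=3,fy=3))
go(439.8,-224.5,4,4.5)"
```

```text
time_s: 26.85
position: [440.4, -221.3, 141.9]
tool_rot: [-3.138, -0.119, 0.0]
wrist_force: [-0.2, 0.9, 0.6]
opening: 85.0
finger_force: 0.0
t 26.9 pos [ 440.6 -221.3  142.1] toolx deg 4.4 tooly deg -85.6 q [ 0.61  0.21 -0.25  2.04  0.07  0.9  -1.17] F [ 1.3 -0.   0.4] open 85.6 0.0
total [-0.1   0.32 13.81] n 3 each [-0.03  0.11  4.6 ] turn -0.002 n 1
```

View pics/c.png

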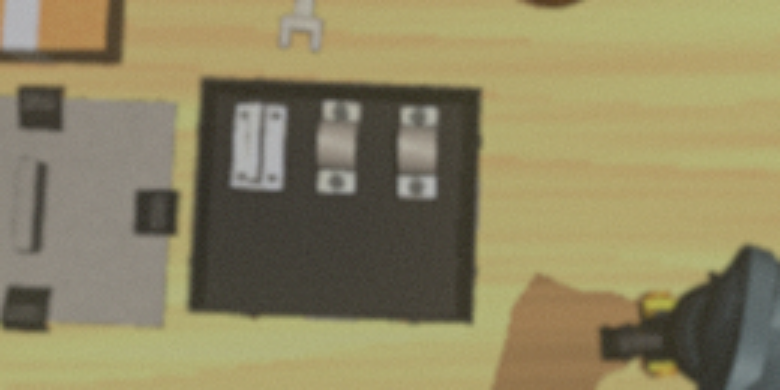

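The crop shows the foot (258,145), and the two bearing blocks (337,147) and (417,150), lying flat in the far half of the case; the near half is free.

```bash
python3 -m pendant '100 0 0.3 4 0;100 0 0 4 0;100 0 0 3 0;100 0 0 1.8 0;100 0 0 0.8 0;100 0 0 0 0;30 0 0 0 0;0 0 0 0 0;0 0 0 0 0;0 0 0 0 0;0 0 0 0 0;0 0 0 0 0'
python3 -m pendant '0 0 0 0 0;0 0 0 -1 0;0 0 0 -3 0;0 0 0 -4.5 0;0 0 0 -4 0;0 0 0 0 0;0 0 0 0 0'
python3 -c "
from h import *
go(510.6,129.1,140,-2.5)"
```

```text
time_s: 28.1
position: [441.2, -226.1, 7.5]
tool_rot: [3.138, 0.118, 0.003]
wrist_force: [-0.8, 0.6, 6.9]
opening: 30.7
finger_force: 61.9
time_s: 28.8
position: [439.8, -225.9, 131.9]
tool_rot: [3.139, 0.117, 0.001]
wrist_force: [-0.0, 0.0, -4.2]
opening: 31.0
finger_force: 60.9
t 28.8 pos [ 439.8 -225.9  131.9] toolx deg 4.3 tooly deg -85.7 q [ 0.62  0.23 -0.26  2.04  0.07  0.88 -1.17] F [-0.   0.  -4.2] open 31.0 60.9
total [  9.71 -34.88  -0.83] n 8 each [ 1.21 -4.36 -0.1 ] turn 0.118 n 1
```

```bash
python3 -m pendant '0 1.2 -4.35 0 0;0 1.2 -4.35 0 0;0 1.2 -4.35 0 0;0 1.2 -4.35 0 0;0 1.2 -4.35 0 0;0 1.2 -4.35 0 0;0 1.2 -4.35 0 0;0 1.2 -4.35 0 0;0 0 0 0 0.12;0 0 0 0 0;0 0 0 0 0;0 0 0 0 0'
python3 -c "
from h import *
go(510.6,129.1,12,-2.5)"
```

```text
time_s: 30.0
position: [508.5, 126.1, 129.8]
tool_rot: [3.139, -0.073, -0.005]
wrist_force: [0.3, 0.4, -2.9]
opening: 30.8
finger_force: 61.0
t 30.0 pos [508.5 126.1 129.8] toolx deg -2.7 tooly deg -92.7 q [ 0.08  0.31 -0.46  1.97  0.17  0.91 -2.08] F [ 0.3  0.4 -2.9] open 30.8 61.0
total [ 0.23 -0.34 11.78] n 3 each [ 0.08 -0.11  3.93] turn -0.003 n 1
```

```bash
python3 -m pendant '0 0.2 0 3 0;0 0 0 4 0;0 0 0 2.8 0;0 0 0 1.2 0;0 0 0 0.8 0;0 0 0 0 0;0 0 0 0 0;52 0 0 0 0;52 0 0 0 0;52 0 0 0 0'
python3 -m pendant '52 0 0 -2 0;52 0 0 -4 0;100 0 0 -4 0;100 0 0 -2.5 0;100 0 0 0 0;100 0 0 0 0'
python3 -c "
from h import *
blobs('top',12,60,box=(400,700,-420,-160))
go(481.3,-355,140,-9)"
```

```text
time_s: 31.0
position: [512.1, 117.7, 14.1]
tool_rot: [3.128, -0.082, -0.004]
wrist_force: [-3.6, -13.5, 6.1]
opening: 43.8
finger_force: 0.0
time_s: 31.6
position: [513.5, 128.0, 140.5]
tool_rot: [-3.14, 0.072, -0.007]
wrist_force: [0.1, -0.4, 0.1]
opening: 85.6
finger_force: 0.0
px [451. 257.] n 350 c [ 447.1 -358.9] size [32.2 72.5] long axis deg 171.7 zmax 35.7
t 31.65 pos [512.2 127.8 138.9] toolx deg -2.6 tooly deg -92.6 q [ 0.09  0.3  -0.47  1.95  0.17  0.92 -2.08] F [ 0.3 -0.7 -0.5] open 85.4 0.0
total [-0.87 48.37 -0.1 ] n 11 each [-0.08  4.4  -0.01] turn 0.111 n 1
```

```bash
python3 -m pendant '100 -0.4 4.4 0 0;100 -0.4 4.4 0 0;100 -0.4 4.4 0 0;100 -0.4 4.4 0 0;100 -0.4 4.4 0 0;100 -0.4 4.4 0 0;100 -0.4 4.4 0 0;100 -0.4 4.4 0 0;100 -0.4 4.4 0 0;100 -0.4 4.4 0 0;100 -0.4 4.4 0 0.1;100 0 0 0 0'
python3 -m pendant '100 0 0 0 0;100 0 0 0 0'
python3 -c "
from h import *
blobs('top',12,60,box=(400,700,-420,-160))
go(447.1,-358.9,4,-8.3)"
```

```text
time_s: 32.85
position: [441.3, -361.9, 136.9]
tool_rot: [3.128, -0.249, -0.005]
wrist_force: [-0.9, -1.1, -0.2]
opening: 85.4
finger_force: 0.0
time_s: 33.05
position: [445.7, -351.2, 137.0]
tool_rot: [-3.131, 0.225, 0.003]
wrist_force: [-0.4, 0.7, -0.4]
opening: 85.7
finger_force: 0.0
px [452. 246.] n 46 c [ 475.6 -361.9] size [30.3 13.6] long axis deg 88.0 zmax 34.8
px [449. 266.] n 120 c [ 424.6 -354.9] size [30.6 27.1] long axis deg 80.2 zmax 34.8
t 33.1 pos [ 446.1 -350.8  137.3] toolx deg -8.1 tooly deg -98.1 q [ 0.74  0.34 -0.17  1.87  0.07  0.94 -1.17] F [-0.2 -0.5  0.7] open 85.1 0.0
total [ 0.23  0.81 13.33] n 3 each [0.08 0.27 4.44] turn 0.003 n 1
```

```bash
python3 -m pendant '100 0.2 0.8 4 0;100 0 0 4 0;100 0 0 3 0;100 0 0 1.6 0;100 0 0 0.6 0;100 0 0 0 0;30 0 0 0 0;0 0 0 0 0;0 0 0 0 0;0 0 0 0 0;0 0 0 0 0;0 0 0 0 0'
python3 -m pendant '0 0 0 0 0;0 0 0 -1 0;0 0 0 -3 0;0 0 0 -4.5 0;0 0 0 -4 0;0 0 0 0 0;0 0 0 0 0'
python3 -c "
from h import *
go(506.6,39.1,140,-2.5)"
```

```text
time_s: 34.3
position: [447.8, -361.9, 7.6]
tool_rot: [3.132, -0.228, 0.003]
wrist_force: [-0.8, 0.6, 5.7]
opening: 30.8
finger_force: 61.8
time_s: 35.0
position: [446.6, -361.5, 132.0]
tool_rot: [3.132, -0.228, 0.001]
wrist_force: [-1.1, 0.7, -4.5]
opening: 30.8
finger_force: 60.9
t 35.0 pos [ 446.6 -361.5  132. ] toolx deg -8.3 tooly deg -98.3 q [ 0.75  0.36 -0.16  1.86  0.07  0.93 -1.17] F [-1.1  0.7 -4.5] open 30.8 60.9
total [  0.13 -40.51  -0.83] n 9 each [ 0.01 -4.5  -0.09] turn -0.102 n 1
```

```bash
python3 -m pendant '0 0 -4.5 0 0;0 0 -4.5 0 0;0 0 -4.5 0 0;0 0 -4.5 0 0;0 0 -4.5 0 0;0 0 -4.5 0 0;0 0 -4.5 0 0;0 0 -4.5 0 0;0 0 -4.5 0 0;0 0 0 0 -0.1;0 0 0 0 0;0 0 0 0 0'
python3 -c "
from h import *
go(506.6,39.1,12,-2.5)"
```

```text
time_s: 36.2
position: [503.2, 37.9, 129.1]
tool_rot: [3.139, -0.076, -0.008]
wrist_force: [-0.4, -0.7, -2.9]
opening: 30.6
finger_force: 60.9
t 36.2 pos [503.2  37.9 129.1] toolx deg -2.8 tooly deg -92.8 q [ 0.21  0.27 -0.41  2.01  0.14  0.89 -1.89] F [-0.4 -0.7 -2.9] open 30.6 60.9
total [ 0.39 -0.15 11.71] n 3 each [ 0.13 -0.05  3.9 ] turn -0.005 n 1
```

```bash
python3 -m pendant '0 0.3 -0.1 3 0;0 0 0 4 0;0 0 0 2.8 0;0 0 0 1.2 0;0 0 0 0.8 0;0 0 0 0 0;0 0 0 0 0;52 0 0 0 0;52 0 0 0 0;52 0 0 0 0'
python3 -m pendant '52 0 0 -2 0;52 0 0 -4 0;100 0 0 -4 0;100 0 0 -2.5 0;100 0 5 0 0;100 0 5 0 0;100 0 5 0 0;100 0 0 0 0'
python3 -c "
from h import *
p,d,W=blobs('top',30,60,box=(440,670,100,450),amin=15)
blobs('top',12,67,box=(465,645,-50,165))
cv2.imwrite('pics/d.png',cv2.resize(p[130:290,140:400,::-1],None,fx=3,fy=3))
go(554.3,325.7,120,-2.6)"
```

```text
time_s: 37.2
position: [509.5, 40.4, 14.3]
tool_rot: [-3.141, 0.071, -0.004]
wrist_force: [-1.3, -0.2, 0.1]
opening: 44.5
finger_force: 0.0
time_s: 38.0
position: [500.5, -119.7, 138.8]
tool_rot: [3.135, -0.093, 0.001]
wrist_force: [0.2, -0.4, 0.9]
opening: 85.4
finger_force: 0.0
px [196. 181.] n 26 c [650.6 314.7] size [23.1 13.7] long axis deg 79.3 zmax 37.2
px [251. 206.] n 200 c [572.1 168.8] size [ 64.7 203. ] long axis deg 157.4 zmax 58.8
px [264. 197.] n 124 c [609.  128.8] size [10.7 66.2] long axis deg 178.0 zmax 51.0
px [189. 219.] n 266 c [553.  326.1] size [19.9 79.5] long axis deg 178.4 zmax 54.6
px [147. 216.] n 51 c [558.1 441. ] size [16.7 37.5] long axis deg 180.0 zmax 35.8
px [234. 224.] n 31 c [540.  210.2] size [23.7 13.3] long axis deg 3.2 zmax 34.6
px [267. 235.] n 324 c [510.1 122.7] size [32.8 73.2] long axis deg 177.6 zmax 40.1
px [187. 256.] n 57 c [458.4 330.6] size [15.6 39.7] long axis deg 90.1 zmax 35.0
px [265. 198.] n 314 c [607.7 128.8] size [43.5 73.3] long axis deg 177.0 zmax 50.5
px [292. 199.] n 363 c [606.  57.] size [32.  76.9] long axis deg 176.7 zmax 50.0
px [319. 201.] n 356 c [601.5 -13.2] size [31.4 78.5] long axis deg 179.0 zmax 50.6
px [267. 235.] n 369 c [510.4 122.7] size [32.6 74. ] long axis deg 177.3 zmax 39.7
px [298. 235.] n 348 c [509.9  41.3] size [32.1 73.9] long axis deg 177.8 zmax 40.2
t 38.1 pos [ 501.4 -111.6  138.7] toolx deg -2.9 tooly deg -92.9 q [ 0.44  0.26 -0.33  1.99  0.11  0.91 -1.57] F [0.1 0.1 1. ] open 85.5 0.0
total [  3.1  -43.94   1.85] n 10 each [ 0.31 -4.39  0.19] turn -0.005 n 1
```

View pics/d.png

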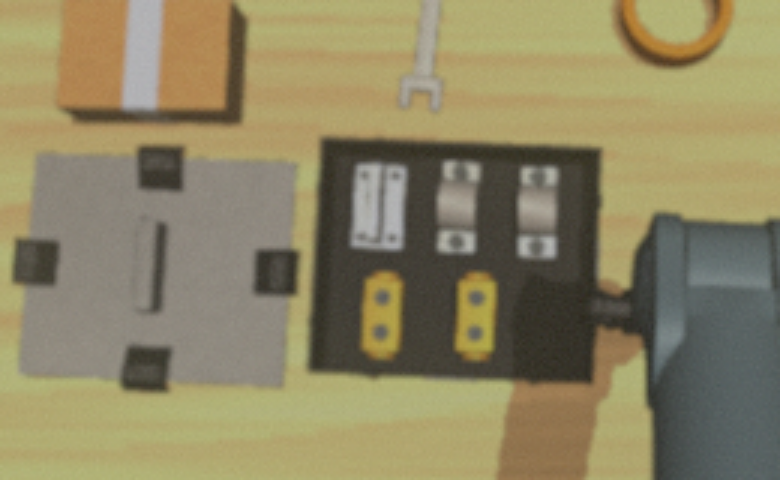

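The picture shows all five parts flat in the case (foot 380,205; blocks 457,205 and 538,212; manifolds 382,315 and 475,315). The cover lies at (155,265), and the carton, spanner and tape are unmoved.

```bash
python3 -m pendant '100 0.3 -4.4 0 0;100 0.3 -4.4 0 0;100 0.3 -4.4 0 0;100 0.3 -4.4 0 0;100 0.3 -4.4 0 0;100 0.3 -4.4 0 0;100 0.3 -4.4 0 0;100 0.3 -4.4 0 0;100 0.3 -4.4 0 0;100 0.3 -4.4 0 0;100 0 0 0 0;100 0 0 0 0'
python3 -c "
from h import *
go(554.3,325.7,18,-2.6)"
```

```text
time_s: 39.3
position: [549.0, 333.0, 138.4]
tool_rot: [-3.139, 0.06, 0.002]
wrist_force: [0.1, -1.0, -0.2]
opening: 85.4
finger_force: 0.0
t 39.3 pos [549.  333.  138.4] toolx deg -2.2 tooly deg -92.2 q [-0.23  0.51 -0.49  1.67  0.27  1.02 -2.42] F [ 0.1 -1.  -0.2] open 85.4 0.0
total [ 0.57  0.73 12.04] n 3 each [0.19 0.24 4.01] turn 0.007 n 1
```

```bash
python3 -m pendant '100 0 0 3 0;100 0 0 2 0;100 0 0 0 0;100 0 0 0 0;100 0 0 0 0'
python3 -c "
from h import *
go(554.3,325.7,18,-2.6)"
```

```text
time_s: 39.8
position: [552.4, 328.8, 89.9]
tool_rot: [-3.14, 0.072, -0.003]
wrist_force: [-0.4, 0.1, 0.4]
opening: 85.6
finger_force: 0.0
t 39.8 pos [552.4 328.8  89.9] toolx deg -2.6 tooly deg -92.6 q [-0.24  0.57 -0.46  1.7   0.3   0.94 -2.44] F [-0.4  0.1  0.4] open 85.6 0.0
total [0.19 0.31 7.19] n 2 each [0.09 0.15 3.59] turn -0.0 n 1
```

```bash
python3 -m pendant '100 0.2 0.3 3 0;100 0 0 2.5 0;100 0 0 1.2 0;100 0 0 0.5 0;100 0 0 0 0;30 0 0 0 0;0 0 0 0 0;0 0 0 0 0;0 0 0 0 0;0 0 0 0 0;0 0 0 0 0;0 0 0 0 0'
python3 -c "
from h import *
st()"
python3 -m pendant '0 0 0 -1 0;0 0 0 -3 0;0 0 0 -4 0;0 0 0 -4 0;0 0 0 0 0;0 0 0 0 0;0 0 0 0 0'
python3 -c "
from h import *
go(556.1,56.7,130,-2.6)"
```

```text
time_s: 41.0
position: [553.7, 326.0, 16.9]
tool_rot: [-3.14, 0.071, -0.001]
wrist_force: [-1.3, 0.4, 3.2]
opening: 16.9
finger_force: 59.5
t 41.0 pos [553.7 326.   16.9] toolx deg -2.6 tooly deg -92.6 q [-0.27  0.66 -0.43  1.73  0.35  0.83 -2.47] F [-1.3  0.4  3.2] open 16.9 59.5
time_s: 41.7
position: [551.4, 323.7, 133.8]
tool_rot: [3.137, -0.071, -0.007]
wrist_force: [-0.1, -0.2, -3.7]
opening: 17.4
finger_force: 59.2
t 41.7 pos [551.4 323.7 133.8] toolx deg -2.6 tooly deg -92.6 q [-0.22  0.51 -0.48  1.68  0.27  1.02 -2.41] F [-0.1 -0.2 -3.7] open 17.4 59.2
total [ 1.68 26.65  0.46] n 6 each [0.28 4.44 0.08] turn 0.0 n 1
```

```bash
python3 -m pendant '0 0.3 4.4 0 0;0 0.3 4.4 0 0;0 0.3 4.4 0 0;0 0.3 4.4 0 0;0 0.2 4.4 0 0;0 0.2 3.6 0 0;0 0 0.9 0 0;0 0 0 0 0;0 0 0 0 0;0 0 0 0 0;0 0 0 0 0;0 0 0 0 0'
python3 -c "
from h import *
go(555.5,56.7,95,-2.6)"
```

```text
time_s: 42.9
position: [557.2, 61.8, 136.3]
tool_rot: [-3.14, 0.067, -0.0]
wrist_force: [0.1, 0.4, -2.9]
opening: 17.0
finger_force: 59.6
t 42.9 pos [557.2  61.8 136.3] toolx deg -2.4 tooly deg -92.4 q [ 0.19  0.36 -0.44  1.88  0.18  0.94 -1.95] F [ 0.1  0.4 -2.9] open 17.0 59.6
total [-0.15  0.52  4.13] n 1 each [-0.15  0.52  4.13] turn 0.003 n 1
```

```bash
python3 -m pendant '0 -0.15 0.5 2 0;0 0 0 1.5 0;0 0 0 0.5 0;0 0 0 0 0;0 0 0 0 0;0 0 0 0 0;0 0 0 0 0;0 0 0 0 0'
python3 -c "
from h import *
go(555.5,56.7,79,-2.6)
p,d=cams.capture('side'); cv2.imwrite('pics/e.png',cv2.resize(p[170:320,220:400,::-1],None,fx=4,fy=4))"
```

```text
time_s: 43.7
position: [556.0, 55.2, 96.9]
tool_rot: [-3.141, 0.071, -0.002]
wrist_force: [0.0, 1.0, -3.2]
opening: 17.0
finger_force: 59.6
t 43.7 pos [556.   55.2  96.9] toolx deg -2.6 tooly deg -92.6 q [ 0.18  0.41 -0.42  1.91  0.21  0.87 -1.96] F [ 0.   1.  -3.2] open 17.0 59.6
total [-0.06 -0.15  1.79] n 1 each [-0.06 -0.15  1.79] turn 0.0 n 1
```

View pics/e.png

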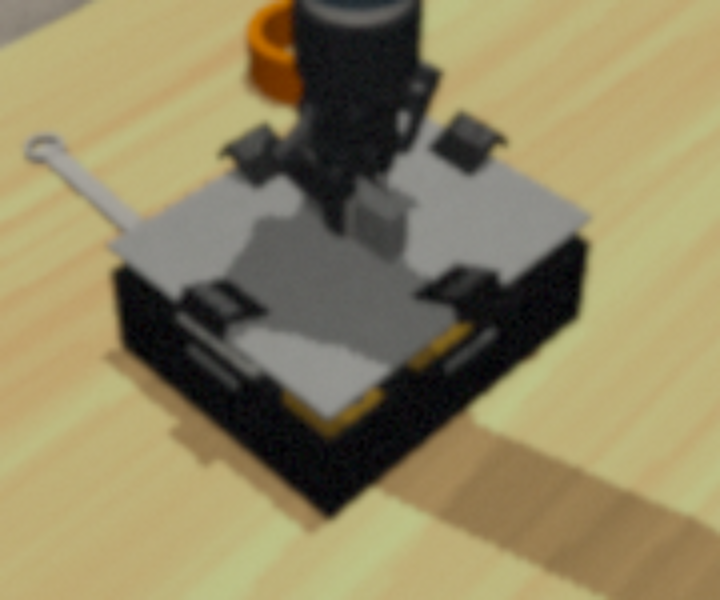

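The side view shows the cover hovering level and square over the case, centred about (350,270), with all four tabs standing.

```bash
python3 -m pendant '0 0 -0.1 0.6 0;0 0 0 0.5 0;0 0 0 0.3 0;0 0 0 0.2 0;0 0 0 0.2 0;0 0 0 0 0;0 0 0 0 0;0 0 0 0 0'
python3 -c "
from h import *
st()"
```

```text
time_s: 44.55
position: [555.4, 56.1, 78.9]
tool_rot: [3.14, -0.071, -0.001]
wrist_force: [-4.8, -0.6, 4.7]
opening: 17.0
finger_force: 60.9
t 44.55 pos [555.4  56.1  78.9] toolx deg -2.6 tooly deg -92.6 q [ 0.17  0.44 -0.41  1.92  0.23  0.83 -1.98] F [-4.8 -0.6  4.7] open 17.0 60.9
```

```bash
python3 -m pendant '40 0 0 0 0;100 0 0 0 0;100 0 0 0 0;100 0 0 0 0;100 0 0 -3 0;100 0 0 -4.5 0;0 0 4.5 0 0;0 0 4.5 0 0;0 0 4.5 0 0;0 0 4.5 0 0;0 0 0 0 0;0 0 0 0 0'
python3 -c "
from h import *
for i in range(2): blobs('top',88,130,box=(440,670,-90,190),amin=15); blobs('top',70,130,box=(440,670,-90,190),amin=15)
go(653.3,52.3,110,-2.6)"
```

```text
time_s: 45.75
position: [547.3, -125.9, 153.1]
tool_rot: [3.14, -0.078, 0.0]
wrist_force: [0.1, 0.6, 0.6]
opening: 0.1
finger_force: 0.0
px [292. 176.] n 111 c [650.4  52.2] size [22.8 38. ] long axis deg 90.7 zmax 95.9
px [290. 214.] n 264 c [556.1  57.1] size [18.4 79.2] long axis deg 177.4 zmax 115.9
px [244. 213.] n 124 c [561.3 173.7] size [24.5 39.7] long axis deg 165.4 zmax 97.0
px [337. 217.] n 109 c [551.4 -56.8] size [22.3 37.7] long axis deg 179.2 zmax 95.9
px [288. 254.] n 129 c [462.3  60.9] size [39.4 24.5] long axis deg 89.5 zmax 96.0
px [291. 216.] n 7780 c [557.   58.2] size [258.1 218.8] long axis deg 89.7 zmax 93.5
px [293. 176.] n 110 c [650.5  52.2] size [37.9 22.9] long axis deg 89.7 zmax 96.6
px [290. 214.] n 262 c [556.2  57.1] size [18.3 79.5] long axis deg 177.2 zmax 115.9
px [244. 213.] n 121 c [561.8 172. ] size [40.4 22.6] long axis deg 1.0 zmax 96.8
px [337. 217.] n 108 c [551.2 -57.5] size [38.7 20.1] long axis deg 6.7 zmax 95.1
px [289. 254.] n 127 c [459.9  61.8] size [24.6 37.3] long axis deg 90.4 zmax 96.3
px [291. 216.] n 7775 c [557.   58.4] size [258.2 218.9] long axis deg 89.7 zmax 93.4
t 45.95 pos [ 547.8 -121.4  153.3] toolx deg -2.4 tooly deg -92.4 q [ 0.45  0.33 -0.36  1.87  0.14  0.97 -1.58] F [0.4 0.4 0.5] open -0.0 0.0
total [  9.81 -17.79   4.35] n 5 each [ 1.96 -3.56  0.87] turn 0.004 n 1
```

```bash
python3 -m pendant '0 0.5 -3 1 0;0 0 -3 2 0;0 0 0 1.3 0;0 0 0 0 0;0 0 0 0 0;0 0 0 0 0;0 0 0 0 0'
python3 -c "
from h import *
go(550.4,-61,79,-2.6)"
```

```text
time_s: 46.65
position: [555.9, -65.3, 111.2]
tool_rot: [3.14, -0.074, 0.003]
wrist_force: [-0.7, 0.1, -0.4]
opening: -0.0
finger_force: 0.0
t 46.65 pos [555.9 -65.3 111.2] toolx deg -2.7 tooly deg -92.7 q [ 0.36  0.38 -0.37  1.9   0.18  0.89 -1.72] F [-0.7  0.1 -0.4] open -0.0 0.0
total [-0.58 -0.41  3.22] n 1 each [-0.58 -0.41  3.22] turn -0.002 n 1
```

```bash
python3 -m pendant '0 -0.5 -0.4 0.8 0;0 0 0 0.8 0;0 0 0 0.6 0;0 0 0 0.5 0;0 0 0 0.4 0;0 0 0 0.3 0;0 0 0 0.2 0;0 0 0 0 0;0 0 0 0 0;0 0 0 0 0'
python3 -c "
from h import *
st()"
```

```text
time_s: 47.65
position: [550.5, -62.2, 78.4]
tool_rot: [3.136, -0.073, -0.002]
wrist_force: [-9.8, -3.2, 27.0]
opening: -0.1
finger_force: 13.4
t 47.65 pos [550.5 -62.2  78.4] toolx deg -2.7 tooly deg -92.7 q [ 0.34  0.42 -0.36  1.93  0.21  0.83 -1.75] F [-9.8 -3.2 27. ] open -0.1 13.4
```

```bash
python3 -m pendant '0 0 0 -2 0;0 0 0 -3 0;0 3 -3 0 0;0 3.5 -4 0 0;0 3.5 -4 0 0;0 0 0 0 0;0 0 0 1 0;0 0 0 0.8 0;0 0 0 0 0;0 0 0 0 0'
python3 -c "
from h import *
go(653.6,52.5,79,-2.6)"
```

```text
time_s: 48.65
position: [649.6, 38.8, 105.2]
tool_rot: [3.139, -0.075, -0.004]
wrist_force: [0.1, 0.1, 0.5]
opening: 0.2
finger_force: 0.0
t 48.65 pos [649.6  38.8 105.2] toolx deg -2.7 tooly deg -92.7 q [ 0.17  0.55 -0.38  1.67  0.24  0.97 -1.92] F [0.1 0.1 0.5] open 0.2 0.0
total [ 0.34 -1.39  2.61] n 1 each [ 0.34 -1.39  2.61] turn -0.002 n 1
```

```bash
python3 -m pendant '0 0.3 -1.3 0 0;0 0 0 0.6 0;0 0 0 0.6 0;0 0 0 0.5 0;0 0 0 0.4 0;0 0 0 0.3 0;0 0 0 0.3 0;0 0 0 0.1 0;0 0 0 0 0;0 0 0 0 0;0 0 0 0 0'
python3 -c "
from h import *
st()"
```

```text
time_s: 49.75
position: [655.9, 54.1, 79.3]
tool_rot: [-3.14, 0.071, -0.005]
wrist_force: [4.1, 2.0, 5.8]
opening: 0.2
finger_force: 2.7
t 49.75 pos [655.9  54.1  79.3] toolx deg -2.6 tooly deg -92.6 q [ 0.14  0.59 -0.37  1.67  0.26  0.93 -1.95] F [4.1 2.  5.8] open 0.2 2.7
```

Press a touch more, then on to the left tab.

```bash
python3 -m pendant '0 0 0 0.2 0;0 0 0 0.2 0;0 0 0 0 0;0 0 0 0 0'
python3 -m pendant '0 0 0 -2 0;0 0 0 -3 0;0 -3 -4 0 0;0 -3 -4 0 0;0 -3 -4 0 0;0 0 0 1 0;0 0 0 1 0;0 0 0 0 0;0 0 0 0 0'
python3 -c "
from h import *
go(561,174.8,79,-2.6)"
```

```text
time_s: 50.15
position: [656.0, 54.2, 78.7]
tool_rot: [3.14, -0.071, 0.004]
wrist_force: [-1.5, -0.1, 19.4]
opening: 0.2
finger_force: 9.6
time_s: 51.05
position: [569.6, 174.5, 102.6]
tool_rot: [3.138, -0.077, -0.005]
wrist_force: [-0.2, -1.1, 0.1]
opening: 0.0
finger_force: 0.0
t 51.05 pos [569.6 174.5 102.6] toolx deg -2.8 tooly deg -92.8 q [-0.02  0.47 -0.43  1.81  0.24  0.92 -2.17] F [-0.2 -1.1  0.1] open 0.0 0.0
total [-0.86  0.01  2.37] n 1 each [-0.86  0.01  2.37] turn -0.004 n 1
```

```bash
python3 -m pendant '0 -0.8 0 0 0;0 0 0 0.5 0;0 0 0 0.6 0;0 0 0 0.5 0;0 0 0 0.4 0;0 0 0 0.3 0;0 0 0 0.3 0;0 0 0 0 0;0 0 0 0 0;0 0 0 0 0'
python3 -c "
from h import *
st()"
```

```text
time_s: 52.05
position: [562.8, 179.5, 79.1]
tool_rot: [-3.139, 0.07, -0.003]
wrist_force: [-0.3, 3.6, 4.1]
opening: -0.2
finger_force: 2.6
t 52.05 pos [562.8 179.5  79.1] toolx deg -2.6 tooly deg -92.6 q [-0.03  0.49 -0.43  1.84  0.26  0.86 -2.2 ] F [-0.3  3.6  4.1] open -0.2 2.6
```

```bash
python3 -m pendant '0 0 0.3 0.2 0;0 0 0 0.2 0;0 0 0 0 0;0 0 0 0 0'
python3 -m pendant '0 0 0 -2 0;0 0 0 -3 0;0 -3.5 4 0 0;0 -3.5 4 0 0;0 -3 3.6 0 0;0 0 0 1 0;0 0 0 1 0;0 0 0 0 0;0 0 0 0 0'
python3 -c "
from h import *
go(457.8,61.3,79,-2.6)"
```

```text
time_s: 52.45
position: [563.0, 179.5, 78.5]
tool_rot: [-3.136, 0.068, -0.005]
wrist_force: [-5.8, 5.2, 19.0]
opening: 0.2
finger_force: 9.6
time_s: 53.35
position: [461.6, 69.2, 103.9]
tool_rot: [-3.14, 0.069, 0.001]
wrist_force: [0.1, 0.4, -1.0]
opening: 0.0
finger_force: 0.0
t 53.35 pos [461.6  69.2 103.9] toolx deg -2.5 tooly deg -92.5 q [ 0.18  0.24 -0.45  2.11  0.14  0.81 -1.98] F [ 0.1  0.4 -1. ] open 0.0 0.0
total [-0.34  0.8   2.49] n 1 each [-0.34  0.8   2.49] turn 0.001 n 1
```

```bash
python3 -m pendant '0 -0.4 0.6 0 0;0 0 0 0.6 0;0 0 0 0.6 0;0 0 0 0.5 0;0 0 0 0.4 0;0 0 0 0.3 0;0 0 0 0.3 0;0 0 0 0.2 0;0 0 0 0 0;0 0 0 0 0;0 0 0 0 0'
python3 -c "
from h import *
st()"
python3 -m pendant '0 0 0 -2 0;0 0 0 -4 0;0 0 5 0 0;0 0 5 0 0;0 0 5 0 0;0 0 5 0 0;0 0 5 0 0;0 0 0 0 0;0 0 0 0 0'
python3 -c "
from h import *
st()
blobs('top',86,130,box=(440,670,-90,190),amin=4)
p,d=cams.capture('side'); cv2.imwrite('pics/f.png',cv2.resize(p[170:320,220:400,::-1],None,fx=4,fy=4))"
```

```text
time_s: 54.45
position: [454.5, 62.9, 78.1]
tool_rot: [3.137, -0.07, -0.011]
wrist_force: [-14.1, -0.9, 32.7]
opening: 0.3
finger_force: 16.2
t 54.45 pos [454.5  62.9  78.1] toolx deg -2.6 tooly deg -92.6 q [ 0.17  0.28 -0.44  2.14  0.17  0.76 -1.99] F [-14.1  -0.9  32.7] open 0.3 16.2
time_s: 55.35
position: [445.1, -188.6, 134.8]
tool_rot: [-3.14, 0.077, 0.001]
wrist_force: [-0.2, 1.4, 0.3]
opening: 0.3
finger_force: 0.0
t 55.35 pos [ 445.1 -188.6  134.8] toolx deg -2.8 tooly deg -92.8 q [ 0.55  0.2  -0.26  2.06  0.07  0.88 -1.36] F [-0.2  1.4  0.3] open 0.3 0.0
px [290. 214.] n 268 c [556.   57.3] size [18.3 79.5] long axis deg 177.3 zmax 116.6
```

View pics/f.png

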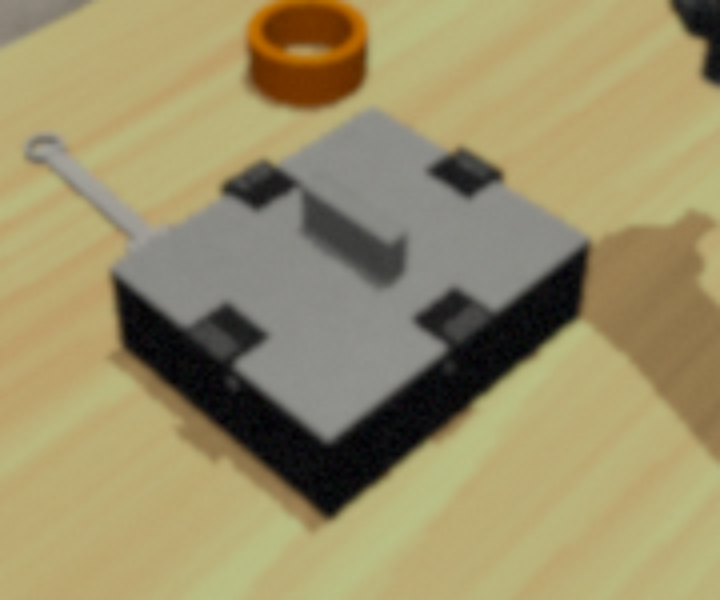

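The cover is home and level, and all four tabs lie flat (220,330; 258,185; 465,172; 455,318).

```bash
python3 -c "
from workcell import hand_in
print(hand_in())"
```

```text
the job is handed in; nothing more can be done
None
```

The job is handed in: all five spare parts are in the case, the cover is fully home with all four tabs pressed flat, and the carton, tape and spanner were left where they were; no verdict came back.

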